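# Index the sample carousel and hold its port cover open

## Task

On the sample carousel, turn the black knob clockwise until its white pointer stands at the red mark and the carousel rests in that click. Then tug the blue port cover's handle upwards, before touching the orange release, to learn whether the cover is caught; do not force it: if it is caught, slide the orange release away from the cover and lift again. Finish while still holding the cover by its handle, swung at least half-way to upright (it falls shut by itself), with the carousel still at the mark and everything else on the bench left where it was.

Things in the scene. Friction and masses are not known exactly. Their poses are not given: they have to be found in the camera images.
- unit: sample carousel unit fixed to the bench: white housing 260 (x) by 400 (y) by 100 mm high with a blue front stripe. Origin at the centre of its underside; its x points away from its front, y to its left, z up. Its flat top deck is at z = 100 mm. The unit's place and yaw vary. Standing on the deck behind the controls are a small amber jar and a rubber stopper
- knob_grip (a point): centre of the black bar-shaped grip of the carousel knob, at 121 mm in the unit's z, on the vertical turning axis, which stands at x = 0, y = +90 mm of the unit. The bar is 14 mm thick, 52 mm long and 26 mm high (108 to 134 mm above the bench) on a grey skirt disc of 68 mm diameter whose top is 8 mm above the deck. The point's y axis runs along the bar; the white pointer line is on the bar's -y end
- turret (a joint): angle of carousel and knob in rad, growing clockwise seen from above; 0 = the pointer is at the red mark (pointing to the unit's -y, to the cover). Clicks (spring detents) every 0.628 rad, needing about 0.15 N m to leave; starts one or two clicks short of the mark (about -0.63 or -1.26; rarely, it may sit balanced between clicks). Within about 0.25 rad of a click it snaps there when let go. Turns on beyond the mark if turned too far; stops at -1.75 and 1.4
- cover (a joint): opening angle of the blue port cover in rad: 0 shut, stop at 1.3. Weight and a light spring shut it whenever it is let go. If the catch is in, it lifts only about 0.02 to 0.06 rad, then is held firmly; if not, it swings freely with about 2 N at the handle
- cover_handle: steel handle of the cover with its striker, one piece with the cover; its origin lies on the hinge axis at mid width, x away from the unit's front when shut, turning with the cover
- handle_mid (a point): middle of the handle's horizontal round bar, 10 mm thick and 80 mm long along the unit's y, with a post at each end; when shut it is 144 mm above the bench at x = -45, y = -11 mm of the unit, 35 mm clear above the cover plate (125 by 108 mm, 8 mm thick; the plate reaches 15 mm nearer the front than the bar). The bar is round and turns in a pinch while the cover swings
- hinge_mid (a point): middle of the cover's hinge axis, which runs along the unit's y at x = +65, y = -11, z = 101 mm of the unit; the handle bar goes round it on a radius of 118 mm, up and away from the front
- release (a joint): travel in m of the orange release slide: 0 at the start, 0.016 at its stop, growing as it is slid towards the unit's -y (away from the cover). It takes about 2 N and stays where it is left. At its stop the cover is surely free. Whether the hidden hook that it carries has caught the cover cannot be read or seen: only a tug tells
- release_tab: the orange tab of the release slide with the hook that it carries under the deck; origin at deck height, axes as the unit's
- tab_mid (a point): centre of the orange tab, an upright block 20 (unit x) by 14 (unit y) by 27 mm high, from 104 to 131 mm above the bench, standing on a 3 mm black plate on the deck; at first at x = -20, y = -115 mm of the unit
- wash_bottle: white bottle, 60 mm wide, 160 mm tall, bystander; origin under its centre
- beaker: glass beaker, 72 mm wide, 90 mm tall, bystander; origin under its centre
- dish: glass dish, 90 mm wide, 16 mm tall, bystander; origin under its centre
- tube_rack: dark wooden test tube rack 70 by 180 mm, 117 mm tall with its tubes, bystander; origin under its centre
- burner: gas burner, 80 mm foot, brass tube to 130 mm height, bystander; origin under its centre
- marker: red marker pen 125 mm long, 13 mm thick, bystander; origin under its middle
- jar: amber jar 32 mm wide, 42 mm tall, standing on the unit's deck at its rear right, bystander; origin under its centre
- stopper: rubber stopper 28 mm wide, 25 mm tall, on the unit's deck at its rear left, bystander; origin under its centre

How it is judged (in metres and radians):
On the way, in this order (a step that is already met when the one before it is completed fails the run):
1. the carousel rests in the click at the red mark, cover shut and release untouched (value of joint turret between -0.12 and 0.12 rad and value of joint cover below 0.1 rad and value of joint release below 0.004 m), for 0.3 s.
2. the cover is tugged before the release is used: it either pulls against its catch or swings up (value of joint release below 0.004 m and (contact force between release_tab and cover_handle above 1.5 N or value of joint cover above 0.12 rad)), for 0.1 s.
At the end, for the whole second after the job is handed in: the carousel is within 0.12 rad of the red mark's click, the cover is held still (under 0.3 rad/s) at more than 0.7 rad (40 degrees) open, with the robot touching its handle (value of joint turret between -0.12 and 0.12 rad and value of joint cover above 0.7 rad and velocity of joint cover between -0.3 and 0.3 rad/s and contact force between any of the fingers, the arm and cover_handle above 0.4 N); the arm keeps its last pose, push and grip.
It fails at once if the caught cover is forced (more than 45 N on the catch) (contact force between release_tab and cover_handle above 45 N).
It fails at once if a bystander is moved by more than 40 mm or tipped by more than 0.4 rad (angle between any of wash_bottle, beaker, dish, tube_rack, burner, marker, jar, stopper's own z axis and vertical above 0.4 rad or distance of any of wash_bottle, beaker, dish, tube_rack, burner, marker, jar, stopper from where it was at the start of the episode above 0.04 m).
It also fails if it takes over 72 s, if anything falls off the work surface, if the arm or the gripper's body presses on something with over 40 N, if the wrist force passes 120 N, or if a joint passes its speed limit or range.

## Robot

A 6-joint arm with a two-finger parallel gripper is mounted at the origin on the work surface. World frame = base frame: x ahead of the robot, y to its left, z up, the work surface at z = 0. Lengths are in m, angles in degrees, forces in N, time in s.
With the tool pointing down it reaches from about 0.35 to 0.875 m from the base axis. Payload 4.2 kg.
Tool frame: the origin (TCP) lies where the fingers leave the gripper's body, on its centre line; the fingertips stand 70 mm ahead of it and the grasp point (between the pads) lies 51 mm ahead of it; z points along the fingers, y is the direction in which the jaws open and shut (so a half turn about z gives the same grasp; the last joint's range is limited). The gripper opens to 87 mm and grips with 3 to 60 N. Pads are 19 mm wide; open, the fingers measure 117 mm over their backs; the gripper's body (75 mm by 190 mm) begins 51 mm behind the grasp point.
Start: joints at [-50.157, 22.042, 0.453, 0, -68.411, -14.817], TCP at [0.264, -0.566, 0.292] pointing down, gripper open.
Joint ranges: [-179.83, 179.83], [-69.29, 118.12], [-61.27, 80.66], [-181.25, 117.63], [-171.15, -9.14], [-177.46, 177.46]. Speed limits (degrees/s): [159.86, 159.86, 180, 180, 180, 180].

## Interface

Orientations are given as a 3x3 rotation matrix whose columns are the frame's x, y, z axes.
In Python, from station import sense, capture, camera_model, finish_job gives the robot as it stands.
- The arm moves only by the shell command python3 -m inch 'ROWS'. ROWS is JSON, a list of rows, each an object with "hand": the closure, from 0 (fully open) to 1 (shut); "slide": the shift along the world's x, y, z in cm, a list of three; "yaw": the turn about the world's z in rad. A call has 1 to 10 rows; each row is the pose to reach, as a shift and turn from the pose commanded when the call began; what a row does not reach only later rows make up. A row lasts 1/8 s, in which the tool goes at most 62.5 mm and 10.7 degrees, less where a joint would pass 70% of its speed; a pose out of reach is approached as far as the arm can. A call with a gripper value outside its range is refused whole. The fingers move at their own pace and stop on an object; the grip force is fixed at half the most. Time passes only in rows, so rows that repeat a pose let the fingers close. It gives the time, the measured TCP pose, the force and the opening at its end, in the units of the state.
- sense(): the state, without advancing time (a new reading comes with each control period).
- capture(name): name is "scene" or "top"; returns the picture (480x640x3 uint8, blue, green, red); there is no depth.
- camera_model(name): a dict with "mtx" (3x3 intrinsics, pixels), "xyz" and "orientation" of the camera in the world. Camera axes: x right, y up, looking along -z (the intrinsics and any distortion apply to the point x, -y, -z); pixel columns grow to the right and rows downward; lengths in m; the calibration is good to about 2 mm. A picture is of the moment at which its call begins. camera_model takes no time and is no camera call.
- finish_job(): hands the job in, once; it reports no verdict.
The state is a dict: "time_s": time; "joints": joint angles; "joint_velocities": joint speeds; "effort": joint torques, N m; "tcp_pos": TCP position; "ee_rot": TCP orientation; "wrist_force": force on the tool from outside, world axes, zero at the start; "moment": the same for the moment, N m; "gripper_width": opening from 0.0 (shut) to 1.0 (fully open).
Only numpy, scipy, OpenCV 4.12 (cv2) and the standard library are available. Lean on these libraries where they do the work, as an engineer would, in place of code of your own. Each camera call takes 0.05 s, during which the arm holds its last target. There are 200 camera calls.

## Working session

There is one attempt and no reset: what is moved stays moved. The work goes in short steps, Python scripts to look and compute and a shell command to move; the robot and the scene stay as the last step left them, time stands still between calls to the robot, and variables do not carry over. Pictures are saved under pics/ and viewed, about 8 in all and at most 12, crops included, and the job is handed in when it is done.

```bash
mkdir -p pics; ls; python3 - <<'E'
from station import *
import cv2
for n in("scene","top"):
    cv2.imwrite(f"pics/{n}0.png",capture(n)); print(n,camera_model(n))
print(sense())
E
```

```text
pics
scene {'mtx': array([[548.79432536,   0.        , 322.50874904],
       [  0.        , 548.79432536, 242.13641899],
       [  0.        ,   0.        ,   1.        ]]), 'xyz': array([1.02854251, 0.86672375, 0.82350376]), 'orientation': array([[-0.85611879, -0.31126293,  0.41252394],
       [ 0.5166212 , -0.49576432,  0.69808329],
       [-0.0127728 ,  0.81076083,  0.58523818]])}
top {'mtx': array([[472.56114392,   0.        , 326.59898124],
       [  0.        , 472.56114392, 244.73926377],
       [  0.        ,   0.        ,   1.        ]]), 'xyz': array([0.42851937, 0.00621103, 1.39970376]), 'orientation': array([[-0.01828254,  0.99782804, -0.06328465],
       [-0.99982416, -0.01850983, -0.00300709],
       [-0.00417195,  0.06321855,  0.99799099]])}
{'time_s': 0.1, 'joints': array([-5.01583277e+01,  2.20856611e+01,  3.87821594e-01, -2.54534847e-02,
       -6.84116564e+01, -1.48161983e+01]), 'joint_velocities': array([-0.09720298, -0.07986039,  0.21286874,  0.10000148, -0.04815609,
       -0.07861186]), 'effort': array([-2.91528513e-04, -3.91689885e+01,  1.87933445e+01,  4.23196033e+00,
        1.34052633e-02, -8.28487146e-05]), 'tcp_pos': array([ 0.26423475, -0.56595013,  0.29127728]), 'ee_rot': array([[-9.06189058e-01, -4.22871811e-01, -9.07163232e-04],
       [-4.22872775e-01,  9.06187407e-01,  1.73197234e-03],
       [ 8.96576156e-05,  1.95310902e-03, -9.99998089e-01]]), 'wrist_force': array([ 0.88042946, -0.90263469, -0.74174845]), 'moment': array([ 0.03939514,  0.01214789, -0.01678277]), 'gripper_width': 1.0009728735248486}
```

View pics/top0.png

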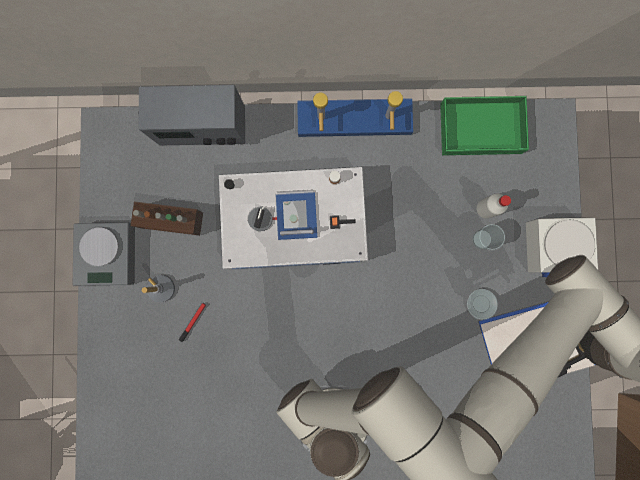

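View pics/scene0.png

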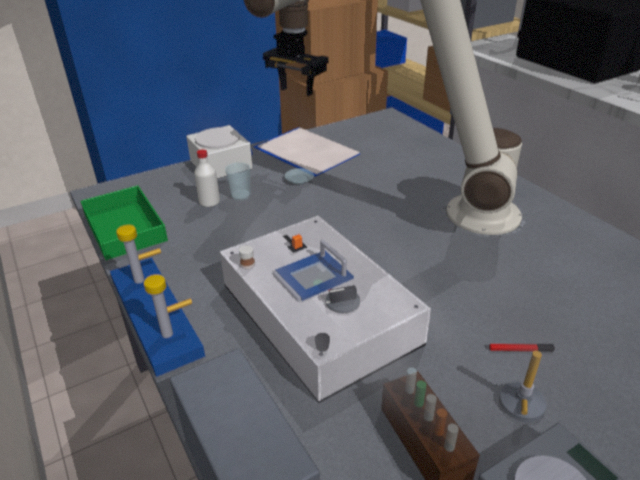

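The top view shows the unit at deck corners about (219,175), (363,167), (367,260), (223,268). The knob is near (260,217), the cover near (297,215) and the orange tab near (335,221). I'll measure these next.

```bash
cat > h.py <<'E'
from station import *
import cv2, numpy as np
def cast(n,uv,z):
    c=camera_model(n); d=np.linalg.inv(c["mtx"])@[uv[0],uv[1],1]
    d=c["orientation"]@(d*[1,-1,-1]); o=c["xyz"]
    return o+d*(z-o[2])/d[2]
def project(n,p):
    c=camera_model(n); q=(c["orientation"].T@(np.array(p)-c["xyz"]))*[1,-1,-1]
    q=c["mtx"]@q; return q[:2]/q[2]
def big(m):
    cs=cv2.findContours(m.astype(np.uint8),cv2.RETR_EXTERNAL,cv2.CHAIN_APPROX_NONE)[0]
    return max(cs,key=cv2.contourArea)
def rect(n,c,z):
    p=np.array([cast(n,q,z)[:2] for q in c[:,0].astype(float)],np.float32)
    return cv2.minAreaRect(p)
E
python3 - <<'E'
from h import *
im=cv2.imread("pics/top0.png"); h=cv2.cvtColor(im,cv2.COLOR_BGR2HSV)
H,S,V=cv2.split(h)
roi=np.zeros(H.shape,bool); roi[155:285,205:380]=1
w=(V>150)&(S<60)&roi
w=cv2.morphologyEx(w.astype(np.uint8),cv2.MORPH_CLOSE,np.ones((5,5)))
print("deck",rect("top",cv2.convexHull(big(w)),.1))
b=(H>100)&(H<130)&(S>120)&roi
print("cover",rect("top",big(b),.105))
o=(H>5)&(H<20)&(S>150)&(V>120)&roi
c=big(o);print("tab",rect("top",c,.131),c[:,0].mean(0))
r=((H<5)|(H>172))&(S>120)&roi
c=big(r);print("red",rect("top",c,.1),c[:,0].mean(0))
cv2.imwrite("pics/crop0.png",cv2.resize(im[160:275,210:375],None,fx=4.5,fy=4.5,interpolation=cv2.INTER_CUBIC))
E
```

```text
deck ((0.5893204212188721, 0.10355053097009659), (0.260910302400589, 0.40019258856773376), 2.0920350551605225)
cover ((0.6034082174301147, 0.09309875965118408), (0.10058878362178802, 0.10608565807342529), 2.593391180038452)
tab ((0.574140191078186, -0.011137222871184349), (0.010799413546919823, 0.018992599099874496), 88.91101837158203) [334.2  220.65]
red ((0.5877355337142944, 0.15289971232414246), (0.008325343951582909, 0.005565136671066284), 88.92408752441406) [274.66666667 218.22222222]
```

View pics/crop0.png

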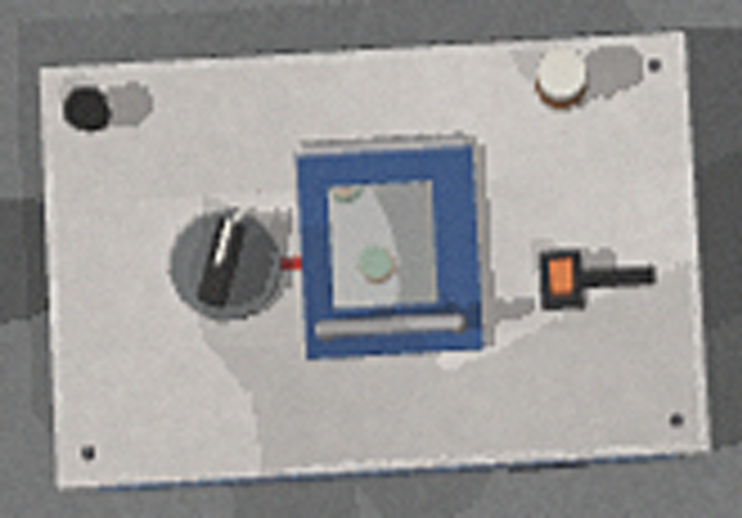

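The deck measures 0.261 × 0.400 m, matching the given size. That puts the unit at (0.589, 0.1035) with a yaw of 2.1°. The tab and red mark fall within 2 mm of where that predicts. In the crop, the pointer's tip is at about (235,212) and stands about 72° short of the red mark at (290,264), so the knob is two clicks short. Next I'll go above the knob with the jaws across the bar.

```bash
python3 -m inch '[{"hand":0.4,"slide":[16,38,0],"yaw":1.21},{"hand":0.4,"slide":[16,38,0],"yaw":1.21},{"hand":0.4,"slide":[16,38,0],"yaw":1.21},{"hand":0.4,"slide":[16,38,0],"yaw":1.21},{"hand":0.4,"slide":[16,38,0],"yaw":1.21},{"hand":0.4,"slide":[16,38,0],"yaw":1.21},{"hand":0.4,"slide":[16,38,0],"yaw":1.21},{"hand":0.4,"slide":[16,38,0],"yaw":1.21}]'
python3 -m inch '[{"hand":0.5,"slide":[16.1,38,0],"yaw":1.218},{"hand":0.5,"slide":[16.1,38,0],"yaw":1.218},{"hand":0.5,"slide":[16.1,38,0],"yaw":1.218},{"hand":0.5,"slide":[16.1,38,0],"yaw":1.218},{"hand":0.5,"slide":[16.1,38,0],"yaw":1.218},{"hand":0.5,"slide":[16.1,38,0],"yaw":1.218},{"hand":0.5,"slide":[16.1,38,0],"yaw":1.218},{"hand":0.5,"slide":[16.1,38,0],"yaw":1.218},{"hand":0.5,"slide":[16.1,38,0],"yaw":1.218}]'
python3 -c "
from h import *
s=sense();R=s['ee_rot'];print(s['joints'],np.degrees(np.arctan2(R[1,1],R[0,1])))"
```

```text
time_s: 1.1
tcp_pos: [0.425, -0.1843, 0.2921]
ee_rot: [[0.08, -0.997, -0.0], [-0.997, -0.08, 0.0], [-0.0, 0.0, -1.0]]
wrist_force: [0.5, 0.7, -0.2]
gripper_width: 0.6
time_s: 2.22
tcp_pos: [0.5852, 0.1926, 0.2916]
ee_rot: [[0.961, -0.275, -0.002], [-0.275, -0.961, -0.001], [-0.001, 0.001, -1.0]]
wrist_force: [-0.1, 0.0, -0.1]
gripper_width: 0.505
[ 3.32468148e+01  2.12432641e+01 -8.66676148e-01 -6.75534684e-03
 -6.79947383e+01  4.07880712e+01] -105.96760296938946
```

```bash
python3 -m inch '[{"hand":0.5,"slide":[0.1,0.1,-5.5],"yaw":0},{"hand":0.5,"slide":[0.1,0.1,-9.5],"yaw":0},{"hand":0.5,"slide":[0.1,0.1,-11],"yaw":0},{"hand":0.5,"slide":[0.1,0.1,-11],"yaw":0},{"hand":1,"slide":[0.1,0.1,-11],"yaw":0},{"hand":1,"slide":[0.1,0.1,-11],"yaw":0},{"hand":1,"slide":[0.1,0.1,-11],"yaw":0},{"hand":1,"slide":[0.1,0.1,-11],"yaw":0},{"hand":1,"slide":[0.1,0.1,-11],"yaw":0}]'
```

```text
time_s: 3.35
tcp_pos: [0.5861, 0.1931, 0.1831]
ee_rot: [[0.962, -0.273, -0.001], [-0.273, -0.962, -0.003], [-0.0, 0.003, -1.0]]
wrist_force: [0.0, -5.9, 3.6]
gripper_width: 0.154
```

```bash
python3 -m inch '[{"hand":1,"slide":[0,0,0],"yaw":-0.14},{"hand":1,"slide":[0,0,0],"yaw":-0.28},{"hand":1,"slide":[0,0,0],"yaw":-0.42},{"hand":1,"slide":[0,0,0],"yaw":-0.56},{"hand":1,"slide":[0,0,0],"yaw":-0.7},{"hand":1,"slide":[0,0,0],"yaw":-0.84},{"hand":1,"slide":[0,0,0],"yaw":-0.98},{"hand":1,"slide":[0,0,0],"yaw":-1.12},{"hand":1,"slide":[0,0,0],"yaw":-1.257},{"hand":1,"slide":[0,0,0],"yaw":-1.257}]'
python3 -m inch '[{"hand":1,"slide":[0,0,0],"yaw":0},{"hand":0.5,"slide":[0,0,0],"yaw":0},{"hand":0.5,"slide":[0,0,0],"yaw":0},{"hand":0.5,"slide":[0,0,0],"yaw":0},{"hand":0.5,"slide":[0,0,4],"yaw":0},{"hand":0.3,"slide":[0,0,10],"yaw":0},{"hand":0.3,"slide":[-10,0,10],"yaw":0},{"hand":0.3,"slide":[-16,0,10],"yaw":0},{"hand":0.3,"slide":[-16,0,10],"yaw":0}]'
python3 - <<'E'
from h import *
a=capture("top");b=capture("scene")
cv2.imwrite("pics/t1.png",np.vstack([cv2.resize(a[160:275,210:375],(640,446)),b[220:370,160:480].repeat(1,0)[:, :]]) if 0 else cv2.resize(a[160:275,210:375],(700,488),interpolation=cv2.INTER_CUBIC))
cv2.imwrite("pics/s1.png",cv2.resize(b[200:400,200:450],None,fx=3,fy=3,interpolation=cv2.INTER_CUBIC))
E
```

```text
time_s: 4.6
tcp_pos: [0.5855, 0.1926, 0.183]
ee_rot: [[0.036, -0.999, -0.003], [-0.999, -0.036, -0.004], [0.004, 0.003, -1.0]]
wrist_force: [-2.9, -7.4, 5.2]
gripper_width: 0.155
time_s: 5.72
tcp_pos: [0.424, 0.1944, 0.2825]
ee_rot: [[0.038, -0.999, -0.0], [-0.999, -0.038, 0.001], [-0.001, -0.0, -1.0]]
wrist_force: [0.7, 0.1, 0.5]
gripper_width: 0.691
```

View pics/t1.png

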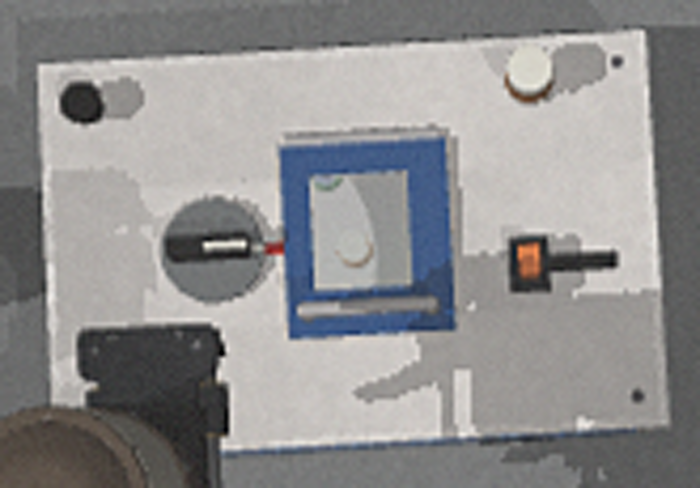

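The pointer now lies along the red mark, with the bar at row 246 and the mark at (272,248). The cover is shut and the tab hasn't moved. Next is the handle.

```bash
python3 - <<'E'
from h import *
print(cast("top",(210+370*165/700,160+308*115/488),.149), project("top",(.5447,.0909,.149)))
s=sense();print(s['tcp_pos'],s['joints'],np.array([.5447,.0909,.195])-s['tcp_pos'])
E
```

```text
[0.54163837 0.08745016 0.149     ] [295.90004116 231.45837234]
[0.42358013 0.19428998 0.28287361] [ 4.46684247e+01  6.84228871e+00 -2.17260074e+01 -5.46838781e-02
 -6.13932962e+01 -4.23780131e+01] [ 0.12111987 -0.10338998 -0.08787361]
```

```bash
python3 -m inch '[{"hand":0,"slide":[12,-10.4,0],"yaw":1.646},{"hand":0,"slide":[12,-10.4,0],"yaw":1.646},{"hand":0,"slide":[12,-10.4,0],"yaw":1.646},{"hand":0,"slide":[12,-10.4,0],"yaw":1.646},{"hand":0,"slide":[12,-10.4,0],"yaw":1.646},{"hand":0,"slide":[12,-10.4,0],"yaw":1.646},{"hand":0,"slide":[12,-10.4,0],"yaw":1.646},{"hand":0,"slide":[12,-10.4,0],"yaw":1.646},{"hand":0,"slide":[12,-10.4,0],"yaw":1.646},{"hand":0,"slide":[12,-10.4,0],"yaw":1.646}]'
python3 -m inch '[{"hand":0.2,"slide":[0,0,-4],"yaw":0},{"hand":0.3,"slide":[0,0,-7.5],"yaw":0},{"hand":0.3,"slide":[0,0,-8.7],"yaw":0},{"hand":0.3,"slide":[0,0,-8.7],"yaw":0},{"hand":1,"slide":[0,0,-8.7],"yaw":0},{"hand":1,"slide":[0,0,-8.7],"yaw":0},{"hand":1,"slide":[0,0,-8.7],"yaw":0},{"hand":1,"slide":[0,0,-8.7],"yaw":0},{"hand":1,"slide":[0,0,-8.7],"yaw":0},{"hand":1,"slide":[0,0,-8.7],"yaw":0}]'
```

```text
time_s: 7.08
tcp_pos: [0.5472, 0.0908, 0.282]
ee_rot: [[0.994, 0.11, 0.0], [0.11, -0.994, -0.0], [0.0, 0.0, -1.0]]
wrist_force: [0.7, -0.1, 0.1]
gripper_width: 1.002
time_s: 8.32
tcp_pos: [0.556, 0.0955, 0.2013]
ee_rot: [[0.993, 0.111, 0.028], [0.111, -0.994, 0.011], [0.029, -0.008, -1.0]]
wrist_force: [11.9, 7.9, 5.7]
gripper_width: 0.101
```

The yaw barely turned: the jaws are still along y and the wrist force is (12, 8, 6) N. I'll check the joints and look before moving again.

```bash
python3 - <<'E'
from h import *
s=sense();print(s)
b=capture("scene");cv2.imwrite("pics/s2.png",cv2.resize(b[170:370,210:460],None,fx=3,fy=3,interpolation=cv2.INTER_CUBIC))
E
```

```text
{'time_s': 8.325, 'joints': array([ 26.26246804,  20.29511523, -16.53735451,   0.18342825,
       -51.45832229,  70.01914425]), 'joint_velocities': array([ 0.08242759,  0.39431057, -0.13272618, -0.27072805,  0.31050481,
        0.08500618]), 'effort': array([ -3.40682946, -31.64077163,   6.41772598,   2.22746551,
        -4.13646832,   0.22499719]), 'tcp_pos': array([0.55604908, 0.09550953, 0.20132422]), 'ee_rot': array([[ 0.99337734,  0.1114692 ,  0.02785818],
       [ 0.11120242, -0.99373741,  0.01095344],
       [ 0.02890469, -0.007783  , -0.99955187]]), 'wrist_force': array([11.89548981,  7.8884086 ,  5.68773584]), 'moment': array([ 2.46941027, -3.26961691, -0.21578957]), 'gripper_width': 0.1012497347204207}
```

View pics/s2.png

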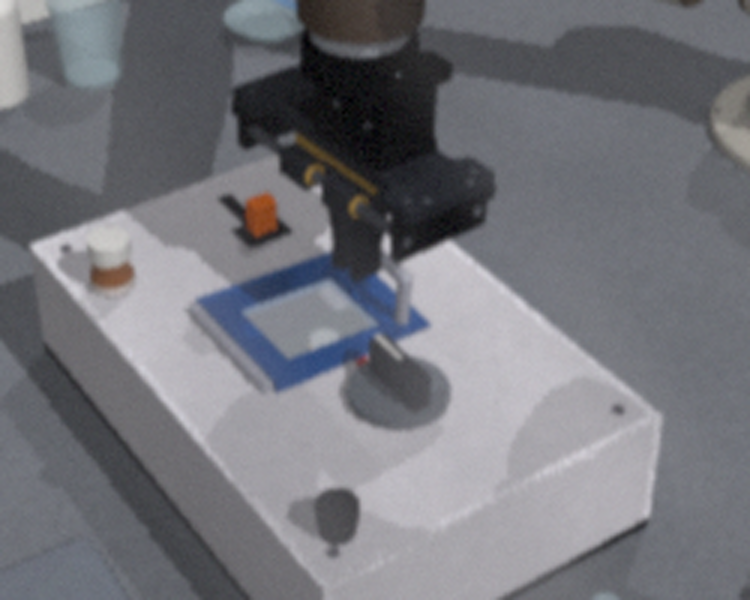

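I misread the rotation's columns. The jaws were already right for the handle after turning the knob. The picture shows the fingers closed behind the bar at about (355,250), the cover shut and the knob still at the mark. I'll ease the fingers open a little, lift clear and turn back.

```bash
python3 -m inch '[{"hand":0.85,"slide":[0.8,0.3,0],"yaw":0},{"hand":0.85,"slide":[0.8,0.3,0],"yaw":0},{"hand":0.85,"slide":[0.8,0.3,1],"yaw":0},{"hand":0.85,"slide":[0.8,0.3,1],"yaw":0}]'
python3 -m inch '[{"hand":0.85,"slide":[0,0,2],"yaw":0},{"hand":0.85,"slide":[0,0,4],"yaw":0},{"hand":0.85,"slide":[0,0,6],"yaw":0},{"hand":0.5,"slide":[0,0,7],"yaw":0},{"hand":0.3,"slide":[0,0,7],"yaw":0}]'
python3 -m inch '[{"hand":0.3,"slide":[0,0,0],"yaw":-1.646},{"hand":0.3,"slide":[0,0,0],"yaw":-1.646},{"hand":0.3,"slide":[0,0,0],"yaw":-1.646},{"hand":0.3,"slide":[0,0,0],"yaw":-1.646},{"hand":0.3,"slide":[0,0,0],"yaw":-1.646},{"hand":0.3,"slide":[0,0,0],"yaw":-1.646},{"hand":0.3,"slide":[0,0,0],"yaw":-1.646},{"hand":0.3,"slide":[-7,0,0],"yaw":-1.646},{"hand":0.3,"slide":[-12,0,0],"yaw":-1.646},{"hand":0.3,"slide":[-12,0,0],"yaw":-1.646}]'
python3 - <<'E'
from h import *
b=capture("top");cv2.imwrite("pics/t3.png",cv2.resize(b[160:275,210:375],(700,488),interpolation=cv2.INTER_CUBIC))
E
```

```text
time_s: 8.88
tcp_pos: [0.5596, 0.0948, 0.2061]
ee_rot: [[0.994, 0.11, 0.013], [0.11, -0.994, 0.004], [0.013, -0.002, -1.0]]
wrist_force: [12.9, -1.0, -7.3]
gripper_width: 0.147
time_s: 9.5
tcp_pos: [0.5545, 0.0937, 0.2753]
ee_rot: [[0.994, 0.111, 0.0], [0.111, -0.994, 0.0], [0.0, -0.0, -1.0]]
wrist_force: [-0.7, 0.2, -0.9]
gripper_width: 0.293
time_s: 10.75
tcp_pos: [0.4303, 0.0925, 0.274]
ee_rot: [[0.037, -0.999, -0.004], [-0.999, -0.037, -0.001], [0.001, 0.004, -1.0]]
wrist_force: [1.7, 0.8, 0.5]
gripper_width: 0.701
```

View pics/t3.png

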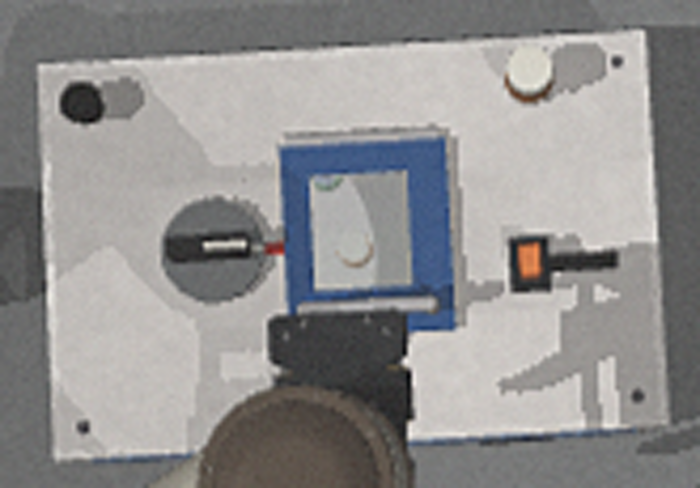

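All intact: pointer on the mark, cover shut, tab in place. Now the handle, with the jaws along x.

```bash
python3 -m inch '[{"hand":0.3,"slide":[6,-0.2,0],"yaw":0},{"hand":0.3,"slide":[11.4,-0.2,0],"yaw":0},{"hand":0.3,"slide":[11.4,-0.2,-3],"yaw":0},{"hand":0.3,"slide":[11.4,-0.2,-6.5],"yaw":0},{"hand":0.3,"slide":[11.4,-0.2,-7.9],"yaw":0},{"hand":0.3,"slide":[11.4,-0.2,-7.9],"yaw":0}]'
python3 -m inch '[{"hand":1,"slide":[0,0,0],"yaw":0},{"hand":1,"slide":[0,0,0],"yaw":0},{"hand":1,"slide":[0,0,0],"yaw":0},{"hand":1,"slide":[0,0,0],"yaw":0},{"hand":1,"slide":[0,0,0],"yaw":0},{"hand":1,"slide":[0,0,0],"yaw":0}]'
```

```text
time_s: 11.55
tcp_pos: [0.5487, 0.0915, 0.1952]
ee_rot: [[0.037, -0.999, -0.002], [-0.999, -0.037, -0.001], [0.001, 0.002, -1.0]]
wrist_force: [-0.1, 0.3, 1.0]
gripper_width: 0.698
time_s: 12.3
tcp_pos: [0.5442, 0.0913, 0.1951]
ee_rot: [[0.035, -0.999, -0.012], [-0.999, -0.035, -0.001], [0.001, 0.012, -1.0]]
wrist_force: [-12.6, 4.5, 4.5]
gripper_width: 0.106
```

The bar is gripped, with a gap of about 9 mm. I'll take off the side load and tug in small steps.

```bash
python3 -m inch '[{"hand":1,"slide":[-0.4,0,0],"yaw":0},{"hand":1,"slide":[-0.4,0,0.2],"yaw":0},{"hand":1,"slide":[-0.4,0,0.4],"yaw":0},{"hand":1,"slide":[-0.4,0,0.4],"yaw":0}]'
python3 -m inch '[{"hand":1,"slide":[0,0,0.2],"yaw":0},{"hand":1,"slide":[0,0,0.3],"yaw":0},{"hand":1,"slide":[0,0,0.3],"yaw":0}]'
python3 -m inch '[{"hand":1,"slide":[0,0,0.2],"yaw":0},{"hand":1,"slide":[0,0,0.2],"yaw":0}]'
```

```text
time_s: 12.8
tcp_pos: [0.545, 0.0916, 0.1996]
ee_rot: [[0.037, -0.999, 0.001], [-0.999, -0.037, 0.0], [-0.0, -0.001, -1.0]]
wrist_force: [4.8, -1.8, -7.4]
gripper_width: 0.1
time_s: 13.18
tcp_pos: [0.5454, 0.0917, 0.201]
ee_rot: [[0.036, -0.999, 0.001], [-0.999, -0.036, 0.0], [-0.0, -0.001, -1.0]]
wrist_force: [10.1, -2.5, -16.3]
gripper_width: 0.101
time_s: 13.42
tcp_pos: [0.5457, 0.0917, 0.2018]
ee_rot: [[0.036, -0.999, 0.001], [-0.999, -0.036, 0.001], [-0.001, -0.001, -1.0]]
wrist_force: [11.8, -2.7, -22.5]
gripper_width: 0.102
```

The cover is caught: it rose about 6 mm (0.05 rad), then held against 22 N. I'll lower it, let go, and go to the cover side of the orange tab with the fingers shut.

```bash
python3 -m inch '[{"hand":1,"slide":[0,0,-0.6],"yaw":0},{"hand":1,"slide":[0,0,-1.2],"yaw":0},{"hand":0.4,"slide":[0,0,-1.2],"yaw":0},{"hand":0.4,"slide":[0,0,-1.2],"yaw":0},{"hand":0.4,"slide":[0,0,-1.2],"yaw":0},{"hand":0.4,"slide":[0,0,3],"yaw":0},{"hand":0.4,"slide":[0,0,6],"yaw":0},{"hand":1,"slide":[2.8,-5,6],"yaw":0},{"hand":1,"slide":[2.8,-7.9,6],"yaw":0},{"hand":1,"slide":[2.8,-7.9,6],"yaw":0}]'
python3 -m inch '[{"hand":1,"slide":[0,0,0],"yaw":0},{"hand":1,"slide":[0,0,0],"yaw":0},{"hand":1,"slide":[0,0,0],"yaw":0}]'
python3 - <<'E'
from h import *
s=sense(); print((np.array([.5726,.0128,.180])-s['tcp_pos'])*100)
im=capture("scene");cv2.imwrite("pics/s4.png",cv2.resize(im[170:370,210:460],None,fx=3,fy=3,interpolation=cv2.INTER_CUBIC))
E
```

```text
time_s: 14.68
tcp_pos: [0.5724, 0.0111, 0.2653]
ee_rot: [[0.034, -0.999, -0.0], [-0.999, -0.034, -0.0], [0.0, 0.0, -1.0]]
wrist_force: [0.9, 0.7, -0.0]
gripper_width: 0.345
time_s: 15.05
tcp_pos: [0.5724, 0.0135, 0.2653]
ee_rot: [[0.038, -0.999, 0.0], [-0.999, -0.038, 0.0], [-0.0, -0.0, -1.0]]
wrist_force: [0.1, 0.8, 0.1]
gripper_width: 0.034
[ 0.02105752 -0.06811936 -8.52978001]
```

View pics/s4.png

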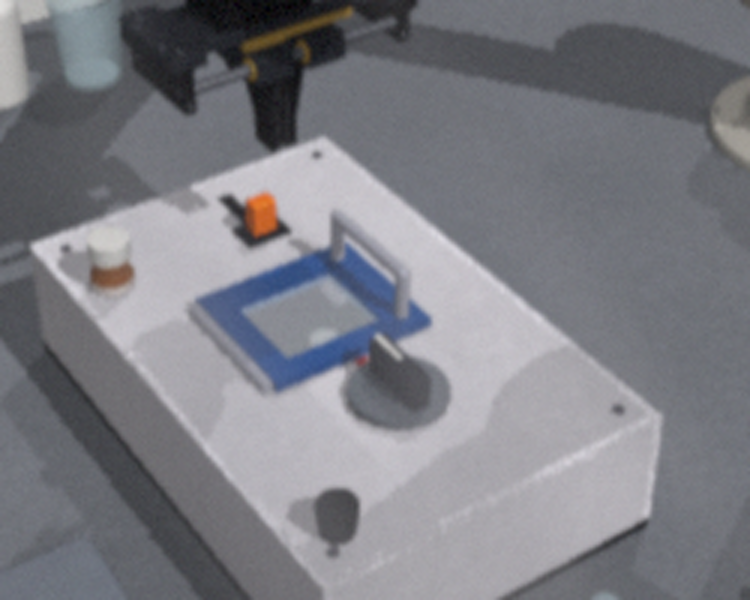

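The cover is shut with its handle at about (370,245), the tab is untouched at (262,213), and the knob is still at the mark. I'll go down beside the tab and push it along the unit's -y.

```bash
python3 -m inch '[{"hand":1,"slide":[0,0,-4],"yaw":0},{"hand":1,"slide":[0,0,-7.5],"yaw":0},{"hand":1,"slide":[0,0,-8.5],"yaw":0},{"hand":1,"slide":[0,0,-8.5],"yaw":0}]'
python3 -m inch '[{"hand":1,"slide":[0,-0.5,0],"yaw":0},{"hand":1,"slide":[0,-1,0],"yaw":0},{"hand":1,"slide":[0.1,-1.4,0],"yaw":0},{"hand":1,"slide":[0.1,-1.8,0],"yaw":0},{"hand":1,"slide":[0.1,-2.1,0],"yaw":0},{"hand":1,"slide":[0.1,-2.1,0],"yaw":0}]'
python3 -m inch '[{"hand":1,"slide":[0,-0.2,0],"yaw":0},{"hand":1,"slide":[0,-0.4,0],"yaw":0},{"hand":1,"slide":[0,-0.4,0],"yaw":0}]'
```

```text
time_s: 15.6
tcp_pos: [0.5727, 0.0129, 0.1803]
ee_rot: [[0.038, -0.999, -0.0], [-0.999, -0.038, -0.001], [0.001, 0.0, -1.0]]
wrist_force: [-0.5, 0.2, 0.8]
gripper_width: 0.004
time_s: 16.35
tcp_pos: [0.5732, -0.0087, 0.1801]
ee_rot: [[0.037, -0.999, -0.001], [-0.999, -0.037, -0.0], [0.0, 0.001, -1.0]]
wrist_force: [-1.2, 0.0, -0.1]
gripper_width: 0.006
time_s: 16.73
tcp_pos: [0.5732, -0.0109, 0.1801]
ee_rot: [[0.037, -0.999, -0.0], [-0.999, -0.037, 0.002], [-0.002, 0.0, -1.0]]
wrist_force: [-1.6, 7.0, 1.2]
gripper_width: 0.001
```

```bash
python3 -m inch '[{"hand":1,"slide":[0,-0.2,0],"yaw":0},{"hand":1,"slide":[0,-0.3,0],"yaw":0},{"hand":1,"slide":[0,-0.3,0],"yaw":0}]'
python3 -m inch '[{"hand":1,"slide":[0,1.3,0],"yaw":0},{"hand":1,"slide":[0,1.3,3],"yaw":0},{"hand":1,"slide":[0,1.3,8.5],"yaw":0},{"hand":0.3,"slide":[0,1.3,8.5],"yaw":0}]'
python3 - <<'E'
from h import *
im=capture("scene")
for t,n in((cv2.imread("pics/scene0.png"),"before"),(im,"after")):
    H,S,V=cv2.split(cv2.cvtColor(t,cv2.COLOR_BGR2HSV))
    m=(H>3)&(H<16)&(S>180)&(V>120); m[:220]=0;m[265:]=0;m[:,:260]=0;m[:,330:]=0
    c=big(m);p=c[:,0].mean(0);print(n,p,cast("scene",p,.118),cv2.contourArea(c))
s=sense();print(s['tcp_pos'],(np.array([.5447,.0909,.195])-s['tcp_pos'])*100)
E
```

```text
time_s: 17.1
tcp_pos: [0.5732, -0.0114, 0.1801]
ee_rot: [[0.037, -0.999, 0.001], [-0.999, -0.037, 0.006], [-0.006, -0.001, -1.0]]
wrist_force: [-3.4, 16.9, 3.1]
gripper_width: 0.005
time_s: 17.6
tcp_pos: [0.5755, -0.0023, 0.2701]
ee_rot: [[0.038, -0.999, 0.01], [-0.999, -0.038, 0.0], [-0.0, -0.01, -1.0]]
wrist_force: [-0.6, -0.1, 0.1]
gripper_width: 0.056
before [297.35483871 241.64516129] [ 0.57720228 -0.00584988  0.118     ] 61.5
after [293.43333333 237.93333333] [ 0.57774605 -0.02285449  0.118     ] 62.0
[ 0.57394457 -0.00239593  0.26719189] [-2.92445669  9.32959316 -7.21918933]
```

The tab moved about 17 mm and stopped firmly at 17 N, so the release is at its end. Back to the handle.

```bash
python3 -m inch '[{"hand":0.3,"slide":[-2.9,5,0],"yaw":0},{"hand":0.3,"slide":[-2.9,9.3,0],"yaw":0},{"hand":0.3,"slide":[-2.9,9.3,0],"yaw":0},{"hand":0.3,"slide":[-2.9,9.3,-4],"yaw":0},{"hand":0.3,"slide":[-2.9,9.3,-7.2],"yaw":0},{"hand":1,"slide":[-2.9,9.3,-7.2],"yaw":0},{"hand":1,"slide":[-2.9,9.3,-7.2],"yaw":0},{"hand":1,"slide":[-2.9,9.3,-7.2],"yaw":0},{"hand":1,"slide":[-2.9,9.3,-7.2],"yaw":0},{"hand":1,"slide":[-2.9,9.3,-7.2],"yaw":0}]'
python3 -m inch '[{"hand":1,"slide":[0,0,0.3],"yaw":0},{"hand":1,"slide":[0,0,0.6],"yaw":0},{"hand":1,"slide":[0.1,0,0.9],"yaw":0},{"hand":1,"slide":[0.1,0,0.9],"yaw":0}]'
python3 - <<'E'
import numpy as np
r=np.hypot(.11,.043);a0=np.arctan2(.043,.11)
s=sense=None
for t in np.arange(.08,1.01,.1): print(round(t,2),np.round(((.11-r*np.cos(a0+t))*100,(r*np.sin(a0+t)-.043)*100),2))
E
```

```text
time_s: 18.9
tcp_pos: [0.5446, 0.0908, 0.1939]
ee_rot: [[0.037, -0.999, 0.001], [-0.999, -0.037, 0.001], [-0.0, -0.001, -1.0]]
wrist_force: [0.0, 0.3, 0.0]
gripper_width: 0.214
time_s: 19.4
tcp_pos: [0.5463, 0.0908, 0.2022]
ee_rot: [[0.037, -0.999, 0.002], [-0.999, -0.037, 0.0], [-0.0, -0.002, -1.0]]
wrist_force: [5.8, -1.1, -5.3]
gripper_width: 0.104
0.08 [0.38 0.87]
0.18 [0.95 1.9 ]
0.28 [1.62 2.87]
0.38 [2.38 3.77]
0.48 [3.23 4.59]
0.58 [4.16 5.33]
0.68 [5.15 5.96]
0.78 [6.2  6.49]
0.88 [7.31 6.92]
0.98 [8.44 7.23]
```

```bash
python3 -m inch '[{"hand":1,"slide":[0.2,0,0],"yaw":0},{"hand":1,"slide":[0.4,0,0.4],"yaw":0},{"hand":1,"slide":[0.7,0,0.8],"yaw":0},{"hand":1,"slide":[0.7,0,0.8],"yaw":0}]'
```

```text
time_s: 19.9
tcp_pos: [0.5506, 0.0908, 0.2103]
ee_rot: [[0.037, -0.999, -0.005], [-0.999, -0.037, -0.0], [0.0, 0.005, -1.0]]
wrist_force: [-5.2, 3.6, 0.6]
gripper_width: 0.101
```

The cover swings freely: 16 mm up with under 6 N. I'll follow the arc up.

```bash
python3 -m inch '[{"hand":1,"slide":[0.8,0,1.6],"yaw":0},{"hand":1,"slide":[1.6,0,2.5],"yaw":0},{"hand":1,"slide":[2.4,0.1,3.3],"yaw":0},{"hand":1,"slide":[3.3,0.1,4],"yaw":0},{"hand":1,"slide":[3.3,0.1,4],"yaw":0},{"hand":1,"slide":[3.3,0.1,4],"yaw":0}]'
```

```text
time_s: 20.65
tcp_pos: [0.5846, 0.092, 0.2515]
ee_rot: [[0.037, -0.999, -0.002], [-0.999, -0.037, 0.0], [-0.0, 0.002, -1.0]]
wrist_force: [-6.1, 3.8, 2.8]
gripper_width: 0.101
```

```bash
python3 -m inch '[{"hand":1,"slide":[0.9,0,0.7],"yaw":0},{"hand":1,"slide":[2,0,1.25],"yaw":0},{"hand":1,"slide":[3,0.1,1.7],"yaw":0},{"hand":1,"slide":[3.8,0.1,1.9],"yaw":0},{"hand":1,"slide":[3.8,0.1,1.9],"yaw":0},{"hand":1,"slide":[3.8,0.1,1.9],"yaw":0},{"hand":1,"slide":[3.8,0.1,1.9],"yaw":0},{"hand":1,"slide":[3.8,0.1,1.9],"yaw":0}]'
python3 - <<'E'
from h import *
im=capture("scene");t=capture("top")
cv2.imwrite("pics/s5.png",np.hstack([cv2.resize(im[120:370,200:450],(400,400)),cv2.resize(t[155:280,205:380],(400,400))]))
E
```

```text
time_s: 21.65
tcp_pos: [0.6237, 0.0933, 0.2715]
ee_rot: [[0.038, -0.999, 0.003], [-0.999, -0.038, 0.001], [-0.001, -0.003, -1.0]]
wrist_force: [-3.3, 3.5, 4.3]
gripper_width: 0.101
```

View pics/s5.png

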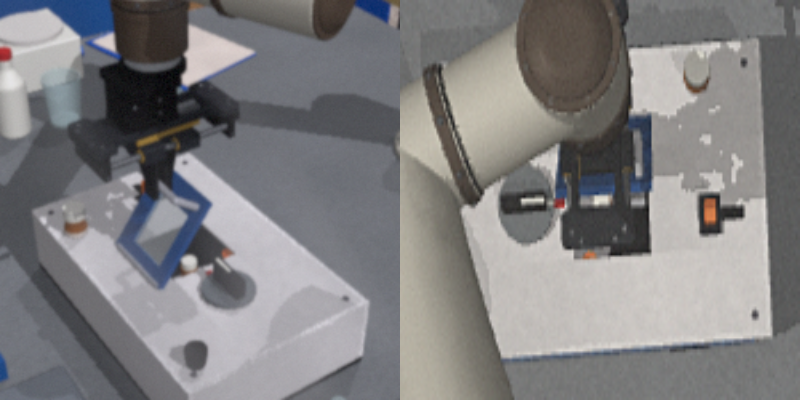

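The cover is held open with the fingers on the bar. The bar has moved 79 mm along x and 77 mm up, which is about 0.93 rad. The pointer is at the red mark, and the jar and stopper are in place. Handing in.

```bash
python3 -c "
from station import *
s=sense();print(s['tcp_pos'],s['gripper_width'],abs(s['joint_velocities']).max(),s['time_s']);finish_job()"
```

```text
[0.62371817 0.09331229 0.27145827] 0.09816800038388554 0.07963203219856863 21.75
the job is handed in; nothing more can be done
```

I've handed the job in at 21.75 s with the cover held open by its handle; `finish_job` gives no verdict.

- **Knob:** I turned it two clicks (72°) clockwise. Every picture since shows the pointer at the red mark, including the last one.
- **Tug:** The cover was caught. It lifted about 6 mm and held against about 22 N at the handle. I stopped there, lowered it and let go.
- **Release:** I pushed the orange tab about 17 mm away from the cover, until it stopped firmly at 17 N.
- **Lift:** The cover then swung freely. In the last check it was held still at about 0.93 rad, worked out from the TCP's travel, with the bar still in the grip (gap about 9 mm).

**One mistake:** I misread the tool's rotation and first came down on the handle with the jaws turned 90° the wrong way. The fingers pressed the bar sideways with about 12–15 N. I backed off, and pictures showed the cover shut, the knob on the mark and the tab unmoved before I went on.

The jar and stopper on the deck look to be where they were. I didn't measure any of the bystanders at the end.

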